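Demagnetise the setting gauge

ROBOT

A 7-joint arm with a two-finger parallel gripper is mounted at the origin on a cart in front of the work surface, level with it; the furniture and walls round the work are solid. World frame = base frame: x ahead of the robot, y to its left, z up, the work surface at z = 0. Lengths are in m, angles in rad, forces in N, time in s.
With the tool pointing down it reaches from about 0.4 to 0.875 m from the base axis. Payload 19.3 kg.
Tool frame: the origin (TCP) lies on the centre line of the jaws, within the pads' length; the fingertips stand 8 mm ahead of it and the grasp point (between the pads) lies 11 mm behind it; z points along the fingers, y is the line along which they close (so a half turn about z gives the same grasp; the last joint's range is limited). The gripper opens to 85 mm and grips with 20 to 120 N. Pads are 22 mm wide; open, the fingers measure 114 mm over their backs; the gripper's body (76 mm by 85 mm) begins 54 mm behind the grasp point. The pads swing forward as they close: fully open they stand 13 mm farther back than shut.
Start: joints at [1.055, 0.521, -0.036, 1.599, 0.021, 1.021, -0.113], TCP at [0.269, -0.564, 0.208] pointing down, gripper open.
Joint ranges: [-2.91, 2.91], [-0.3, 2.13], [-1.5, 1.42], [0.17, 2.43], [-1.26, 4.41], [0.16, 1.93], [-2.52, 2.52]. Speed limits (rad/s): [1.89, 1.89, 2.39, 2.39, 3.01, 3.01, 3.01].

INTERFACE

Orientations are given as [roll, pitch, yaw] about the fixed x, y, z axes, in that order (R = Rz(yaw) Ry(pitch) Rx(roll)).
In Python, from workcell import status, grab_frame, camera_params, bot, search_frame, silhouettes gives the robot as it stands.
- The arm moves only by the shell command python3 -m creep 'ROWS' [FORCE]. ROWS is JSON, a list of rows, each a list of 5 numbers: the shift along the tool's x, y, z in units of 60 mm (1.0 is 60 mm), then the turn about the tool's z in units of 8 degrees (1.0 is 8 degrees), then the opening, from 0 (shut) to 1 (fully open). In form: [[x, y, z, twist, hand], ...]. A call has 1 to 5 rows; each row is the pose to reach, as a shift and turn from the pose commanded when the call began, along the tool's axes at that moment; what a row does not reach only later rows make up. A row lasts 1/8 s, in which the tool goes at most 62.5 mm and 10.7 degrees, less where a joint would pass 70% of its speed; a pose out of reach is approached as far as the arm can. A call with a gripper value outside its range is refused whole. The fingers move at their own pace and stop on an object; FORCE is the grip in N (left out, the last holds). Time passes only in rows, so rows that repeat a pose let the fingers close. It gives the time, the measured TCP pose, the force, the opening and the grip force at its end, in the units of the state.
- status.observe(): the state, without advancing time (a new reading comes with each control period).
- grab_frame(name): name is "scene" or "top" or "wrist"; returns the picture (400x640x3 uint8, blue, green, red); there is no depth.
- camera_params(name): a dict with "K" (3x3 intrinsics, pixels), "k1" (the pictures are not rectified: a ray, as slopes to the right and down, at radius r is drawn at 1 + k1 r^2 times it, then the intrinsics apply), "rvec" (rotation vector, rad) and "tvec" (3), from world to camera coordinates, as OpenCV has them; the wrist camera has in their place "tool_from_camera" (4x4, takes a point from camera to tool coordinates, whose origin is the TCP and whose axes are the flange's). Camera axes: x right, y down, z forward; pixel columns grow to the right and rows downward; lengths in m; the calibration is good to about 2 mm. A picture is of the moment at which its call begins: read the wrist's pose just before it. camera_params takes no time and is no camera call.
- bot.job_done(): hands the job in; it is judged then, once.
Trained networks look in the newest picture that a camera, given by its name, has taken for a name from the list of things; names that differ only in an ending like _2 or _b are one class to them, and where a whole thing is asked for, a point or a joint stands for the part that bears it (a point fixed in the world has none). Each returns a list of dicts, best first, with "p" (0 to 1); they miss things now and then, are a little off and sometimes report something else, mostly with a low value. They report only what shows in the picture. A call takes as long as a camera call. They do not tell look-alikes from the thing itself.
- search_frame(camera, name): "extent" ([left, top, right, bottom] as shares, 0 to 1, of the picture: columns of its width, rows of its height, round what is visible of it).
- silhouettes(camera, name): "mask" (400x640 bool, what is visible of it) and "extent" ([left, top, right, bottom] as shares, 0 to 1, of the picture: columns of its width, rows of its height, round what is visible of it).
The state is a dict: "clock": time; "qpos": joint angles; "qd": joint speeds; "joint_efforts": joint torques, N m; "position": TCP position; "tool_rot": TCP orientation; "force": force on the tool from outside, world axes, zero at the start; "moment": the same for the moment, N m; "grip_width": finger opening in m; "finger_force": force on a finger pad.
Only numpy, scipy, OpenCV 4.12 (cv2) and the standard library are available. Lean on these libraries where they do the work, as an engineer would, in place of code of your own. Each camera call takes 0.05 s, during which the arm holds its last target. There are 200 camera calls.

TASK

Lay the steel setting gauge flat and lengthwise on the loading end of the demagnetiser, in front of the mouth of the guide channel, and let go of it. Then take the push stick out of its stand and with the stick alone feed the gauge along the channel, through the blue coil arch, until it rests against the end stop. Put the stick back upright in its stand and leave the other things on the bench where they are.

Things in the scene. Friction and masses are not known exactly. Their poses are not given: they have to be found in the camera images.
- demag: Bench demagnetiser, fixed: aluminium plate 104 mm wide (x), 300 long (y), 8 thick; a guide channel runs along its own +y, the feed direction, under a blue coil arch. Origin: centre of the plate's underside, z up. White lead-in narrows from about 60 mm at y = -65 to 31 mm at y = -35 mm; from there two rails 14 mm high, 31 mm apart, run to the stop.
- arch_under (a point): Middle of the underside of the arch's crosshead, 120 mm above the bench (demagnetiser's y = +25 mm). The arch spans y = 0 to 50 mm; clear opening 68 mm wide; crosshead solid from 120 up to 200 mm, so a stick must reach in under it slanting, from the loading side.
- load_spot (a point): Middle of the loading end, on top of the plate, 8 mm above the bench (demagnetiser's y = -105 mm). The plate is flat and bare here from y = -150 to -65 mm. Axes as the demagnetiser's.
- stop_face (a point): Foot of the rubber-faced end stop's face, on top of the plate in the middle of the channel (demagnetiser's y = +135 mm, z = 8 mm). Axes as the demagnetiser's.
- gauge_center (a point): Centre of the setting gauge: bright steel block 28 (x) x 70 (y) x 22 mm (z), about 0.3 kg, lying flat on the bench; the point is half-way up, 11 mm above its underside.
- stick_center (a point): Centre of the loose push stick, half-way up: 230 mm long along its own z, 60 g, standing foot down in the stand. Foot at z = -115 mm from here; up to z = +5 mm a round orange rod 16 mm thick with a flat foot; from +5 to +115 mm a square black handle 20 x 20 mm, faces along its x and y.
- stand: Wooden stand for the push stick, fixed: foot 70 x 70 x 10 mm with a square pocket 21 mm wide, its floor 10 mm above the bench, straight walls up to 66 mm, flared mouth up to 79 mm (about 38 mm wide there). Origin: centre of its underside; the pocket's axis is its z.
- tin_center (a point): Centre of a round blue and white tin, 60 mm across, 42 high; loose, to be left alone.
- bush_center (a point): Centre of a brass-coloured bush, 30 mm across, 50 high; loose, to be left alone.
- nut_center (a point): Centre of a bright steel hexagon nut, 36 x 41 x 18 mm; loose, to be left alone.
- lamp_center (a point): Centre of a black pocket torch, 33 x 123 x 33 mm, lying; loose, to be left alone.
Things that resemble listed ones, but are neither listed nor needed, are in the scene too. Of the things that look like the part that bears stick_center, the smaller one is meant.

How it is judged:
By the outcome, as a careful person would: the job done as asked, in the order asked, and still so for the second after the job is handed in, with the robot touching nothing.
It also fails if it takes over 72 s, if anything falls off the work surface, if the arm or the gripper's body presses on something with over 40 N, if the wrist force passes 120 N, or if a joint passes its speed limit or range.

## Working session

There is one attempt and no reset: what is moved stays moved. The work goes in short steps, Python scripts to look and compute and a shell command to move; the robot and the scene stay as the last step left them, time stands still between calls to the robot, and variables do not carry over. Pictures are saved under pics/ and viewed, at most 10 in all, crops included, and the job is handed in when it is done.

```bash
mkdir -p pics; ls; cat > h.py <<'E'
import numpy as np, cv2
from scipy.spatial.transform import Rotation as Ro
from workcell import status, grab_frame, camera_params, bot, search_frame, silhouettes
def cam(name, st=None):
    c=camera_params(name); K=np.array(c["K"]); k1=c["k1"]
    if "rvec" in c:
        R=cv2.Rodrigues(np.array(c["rvec"],float))[0]; t=np.array(c["tvec"],float).ravel()
    else:
        T=np.eye(4); T[:3,:3]=Ro.from_euler('xyz',st["tool_rot"]).as_matrix(); T[:3,3]=st["position"]
        W=np.linalg.inv(T@np.array(c["tool_from_camera"])); R=W[:3,:3]; t=W[:3,3]
    return K,k1,R,t
def ray(C,u,v):
    K,k1,R,t=C
    p=cv2.undistortPoints(np.array([[[u,v]]],float),K,np.array([k1,0,0,0,0.]))[0,0]
    return -R.T@t, R.T@np.array([p[0],p[1],1])
def atz(C,u,v,z):
    o,d=ray(C,u,v); return o+d*(z-o[2])/d[2]
def proj(C,P):
    K,k1,R,t=C
    return cv2.projectPoints(np.array(P,float).reshape(-1,1,3),cv2.Rodrigues(R)[0],t,K,np.array([k1,0,0,0,0.]))[0][:,0]
def tri(rs):
    A=np.zeros((3,3));b=np.zeros(3)
    for o,d in rs:
        d=d/np.linalg.norm(d);M=np.eye(3)-np.outer(d,d);A+=M;b+=M@o
    return np.linalg.solve(A,b)
E
python3 - <<'E'
from h import *
s=status.observe(); print(s)
for n in ["scene","top"]:
    im=grab_frame(n); cv2.imwrite(f"pics/{n}.png",im)
    C=cam(n); print(n,"pos",-C[2].T@C[3], C[0][0,0],C[1])
    for t in ["demag","gauge_center","stick_center","stand","tin_center","bush_center","nut_center","lamp_center"]:
        r=search_frame(n,t)
        print(t,[(round(x["p"],2),(np.array(x["extent"])*[640,400,640,400]).round().astype(int).tolist()) for x in r])
E
```

```text
pics
{'clock': 0.0, 'qpos': array([ 1.05477584,  0.52201979, -0.03634398,  1.59998687,  0.02115471,
        1.02111935, -0.11280591]), 'qd': array([-0.00055711, -0.00126412, -0.00111546, -0.00094298,  0.00084861,
       -0.00039327, -0.00032789]), 'joint_efforts': array([-3.17753802e-03, -9.27116489e+01,  1.97839223e+00, -3.69938314e+01,
        1.77685503e-02,  8.15918291e-03,  3.62638048e-05]), 'position': array([ 0.26932745, -0.56358816,  0.20712952]), 'tool_rot': array([-3.14044234e+00,  3.58549874e-05,  4.45794940e-01]), 'force': array([-1.03834518, -0.60136204, -0.29708803]), 'moment': array([-0.00419956, -0.04036192,  0.04289435]), 'finger_force': 0.0, 'grip_width': 0.0858394210852792}
scene pos [-0.13181852  0.65357941  1.26102575] 496.39132997689467 -0.07423982628158078
demag [(0.88, [260, 214, 367, 306])]
gauge_center [(0.71, [241, 240, 261, 265])]
stick_center [(0.89, [388, 159, 402, 204]), (0.68, [377, 70, 393, 153])]
stand [(0.74, [376, 194, 399, 221]), (0.49, [265, 216, 358, 307])]
tin_center [(0.66, [247, 304, 270, 327])]
bush_center []
nut_center [(0.45, [210, 264, 228, 279])]
lamp_center [(0.64, [200, 224, 244, 248])]
top pos [0.32318932 0.01273443 1.34508082] 414.283903950563 -0.08770398757493401
demag [(0.58, [235, 202, 329, 254]), (0.31, [225, 142, 261, 164])]
gauge_center [(0.56, [243, 175, 263, 189]), (0.42, [234, 203, 331, 254])]
stick_center [(0.88, [430, 147, 470, 184]), (0.21, [236, 202, 330, 251])]
stand [(0.92, [363, 234, 388, 254])]
tin_center [(0.52, [198, 226, 217, 245])]
bush_center [(0.39, [282, 147, 290, 159])]
nut_center []
lamp_center [(0.81, [227, 148, 263, 162])]
```

View pics/scene.png

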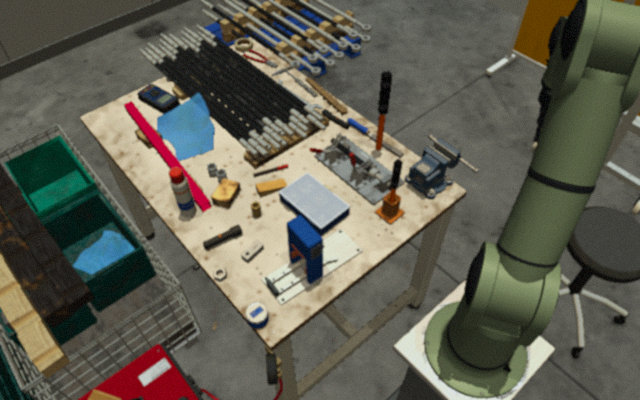

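View pics/top.png

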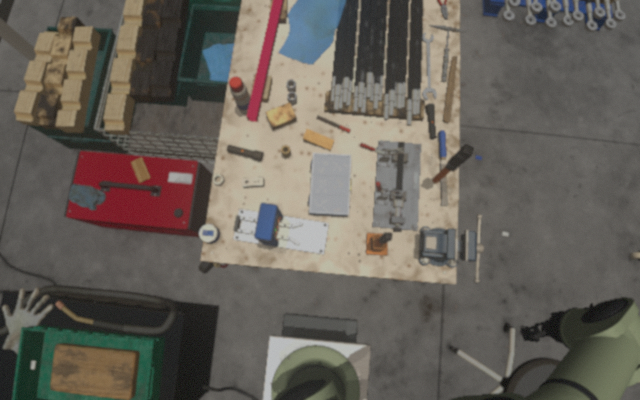

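The scene view shows the demag with blue arch at about (305,250), gauge at (252,252), stand with the smaller stick at (390,190), and a bigger look-alike stick at (383,110). In the top view they are at (281,232), (253,182) and (377,243), and the bigger stick is at (450,165).

```bash
python3 - <<'E'
from h import *
a=cv2.imread("pics/top.png")[170:260,225:395]; b=cv2.imread("pics/scene.png")[150:310,230:410]
a=cv2.resize(a,None,fx=4.5,fy=4.5,interpolation=cv2.INTER_CUBIC)[:, :765]
cv2.imwrite("pics/c1.png",a)
b=cv2.resize(b,None,fx=3.7,fy=3.7,interpolation=cv2.INTER_CUBIC); cv2.imwrite("pics/c2.png",b)
C=cam("top"); D=cam("scene")
P=lambda C,u,v,z:atz(C,u,v,z).round(4).tolist()
print("corners px->z.008 top", [P(C,u,v,.008) for u,v in [(235,232),(240,208),(327,222),(325,252)]])
print("gauge",P(C,253,182,.022),P(D,251,251,.015),"stand",P(C,375.5,244,.02),P(D,390,215,.01))
print("tin",P(C,207.5,234,.042),"nut",P(D,219,271,.01),"lamp",P(C,245,153,.02),"bush",P(C,286,152,.05))
print("image right dir", P(C,330,240,0), P(C,340,240,0))
g=silhouettes("top","gauge_center")
for x in g[:2]:
    ys,xs=np.nonzero(x["mask"]); pts=np.stack([xs,ys],1).astype(np.float32); print(x["p"],cv2.minAreaRect(pts))
E
```

```text
corners px->z.008 top [[0.4615, 0.305, 0.008], [0.5417, 0.2991, 0.008], [0.522, 0.01, 0.008], [0.4246, 0.0078, 0.008]]
gauge [0.6298, 0.2648, 0.022] [0.6301, 0.2705, 0.015] stand [0.4636, -0.1508, 0.02] [0.4524, -0.1452, 0.01]
tin [0.4432, 0.3844, 0.042] nut [0.6382, 0.3817, 0.01] lamp [0.7274, 0.3049, 0.02] bush [0.7337, 0.1644, 0.05]
image right dir [0.4653, -0.0049, 0.0] [0.4683, -0.0373, 0.0]
0.49 ((252.5, 181.5), (9.0, 21.0), 90.0)
```

View pics/c1.png

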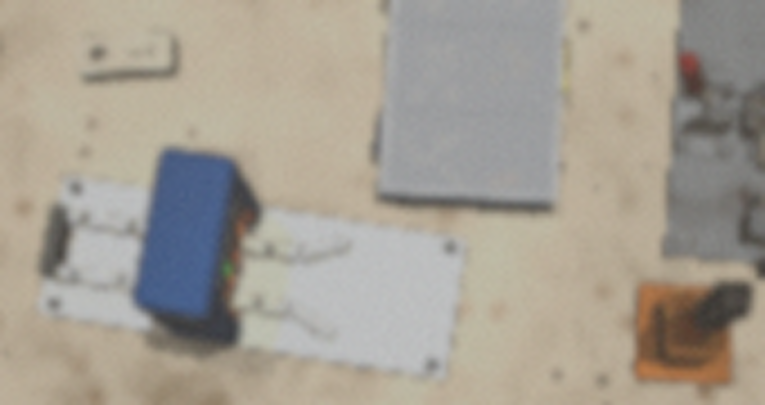

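View pics/c2.png

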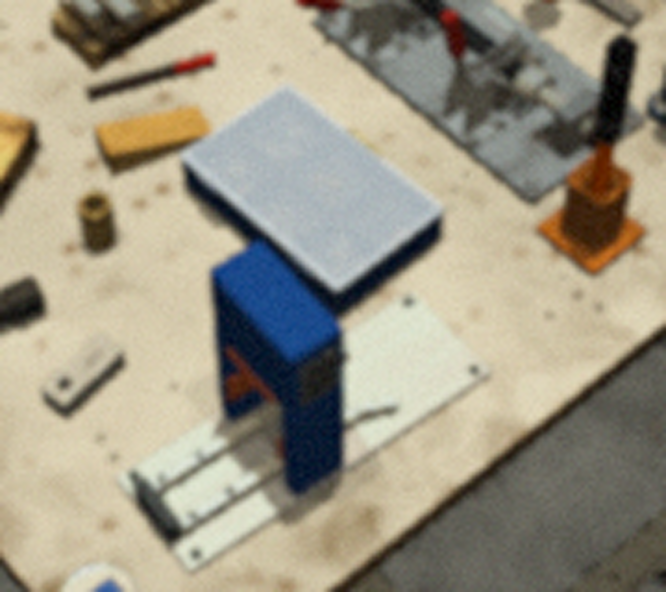

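Confirmed by the crops: the loading end is on the right, towards world -y, and the feed runs roughly +y. The arch is at crop (200,240), the gauge at (128,55), and the stand with the smaller stick at (685,330). I'll fit the demagnetiser from the plate's corners, then bring the wrist camera over.

```bash
cat >> h.py <<'E'
def rows(target,yaw=None,st=None):
    "shift in units of 60 mm, twist in 8 deg, from current measured pose"
    st=st or status.observe(); R=Ro.from_euler('xyz',st["tool_rot"]).as_matrix()
    d=R.T@(np.array(target)-st["position"])/0.06
    tw=0
    if yaw is not None:
        tw=-((yaw-st["tool_rot"][2]+np.pi)%(2*np.pi)-np.pi)/np.radians(8)
    return np.round([*d,tw],3).tolist()
def fitplate(px,C,half=(.052,.15)):
    # px order: (-x,-y),(+x,-y),(+x,+y),(-x,+y) in demag axes; returns x,y,yaw
    from scipy.optimize import least_squares
    L=np.array([[-1,-1],[1,-1],[1,1],[-1,1]])*half
    def f(p):
        c,s=np.cos(p[2]),np.sin(p[2]); W=L@np.array([[c,s],[-s,c]])+p[:2]
        return (proj(C,np.c_[W,np.full(4,.008)])-px).ravel()
    r=least_squares(f,[.49,.15,0.1]); return r.x,np.abs(r.fun).max()
E
python3 - <<'E'
from h import *
C=cam("top")
# demag +y ~ world +y, +x ~ world +x
px=np.array([(440,378),(465,238),(65,177),(40,312)])
# order: (-x,-y)=bottom right, (+x,-y)=top right, (+x,+y)=top left, (-x,+y)=bottom left
px=px/4.5+[225,170]-.4
print(fitplate(px,C))
for u,v in [(83,50),(82,78),(176,38),(176,70)]: print(atz(C,u/4.5+224.6,v/4.5+169.6,.02).round(3))
s=status.observe(); print(rows([.45,.12,.46],1.57,s), rows([s["position"][0],s["position"][1],.46],None,s))
print(camera_params("wrist"))
E
python3 -m creep '[[0,0,-1,0,1],[0,0,-2,0,1],[0,0,-3,0,1],[0,0,-4.1,0,1],[0,0,-4.2,0,1]]'
```

```text
(array([ 0.47918344,  0.15791098, -0.06485426]), np.float64(1.2918715042582676))
[0.632 0.299 0.02 ]
[0.611 0.297 0.02 ]
[0.647 0.231 0.02 ]
[0.623 0.228 0.02 ]
[7.629, -8.988, -4.205, -8.052] [-0.0, -0.0, -4.205, 0.0]
{'K': array([[320.62633375,   0.        , 321.15053501],
       [  0.        , 320.62633375, 193.76369497],
       [  0.        ,   0.        ,   1.        ]]), 'k1': -0.03408821605193552, 'tool_from_camera': array([[ 4.38352975e-04, -9.47449560e-01, -3.19904892e-01,
         8.17086178e-02],
       [ 9.99999901e-01,  3.92562305e-04,  2.07624047e-04,
        -2.82691110e-04],
       [-7.11307105e-05, -3.19904951e-01,  9.47449638e-01,
        -1.64991932e-01],
       [ 0.00000000e+00,  0.00000000e+00,  0.00000000e+00,
         1.00000000e+00]])}
clock: 1.58
position: [0.2698, -0.5646, 0.4641]
tool_rot: [3.135, -0.001, 0.446]
force: [-0.4, -0.2, -1.9]
grip_width: 0.0856
finger_force: 0.0
```

```bash
python3 -m creep '[[1,-1,0,-1,1],[2,-2,0,-2,1],[2.6,-2.9,0,-3,1],[3.2,-3.7,0,-4,1],[3.8,-4.5,0,-5,1]]' >/dev/null; python3 - <<'E'
from h import *
s=status.observe(); print(s["position"],s["qpos"],rows([.49,.1,.46],1.506,s))
E
```

```text
[ 0.35033465 -0.26057838  0.45922802] [ 0.77813166  0.03770498 -0.2849274   1.62638764  0.01087594  1.47945794
  0.07014712] [6.436, -0.34, -0.014, -2.56]
```

```bash
python3 -m creep '[[1,0,0,-1,1],[2,0,0,-2,1],[3,-0.1,0,-2.5,1],[4,-0.2,0,-2.5,1],[5,-0.3,0,-2.5,1]]' >/dev/null; python3 -m creep '[[0.9,0,0,0,1],[1.5,0,0,0,1],[1.5,0,0,0,1],[1.5,0,0,0,1]]'; python3 - <<'E'
from h import *
s=status.observe(); im=grab_frame("wrist"); cv2.imwrite("pics/w1.png",im); import pickle; pickle.dump(s,open("w1.pkl","wb"))
C=cam("wrist",s); print(s["position"],s["tool_rot"],s["qpos"])
for t in ["demag","gauge_center","stick_center","stand"]:
    r=silhouettes("wrist",t)
    for x in r[:3]:
        ys,xs=np.nonzero(x["mask"]); print(t,round(x["p"],2),cv2.minAreaRect(np.stack([xs,ys],1).astype(np.float32)))
E
```

```text
clock: 3.32
position: [0.4652, 0.1069, 0.4593]
tool_rot: [-3.141, 0.0, 1.493]
force: [0.6, -1.0, 0.0]
grip_width: 0.0855
finger_force: 0.0
[0.46521205 0.10692146 0.45927824] [-3.14096958e+00  3.85605073e-04  1.49259675e+00] [ 0.25255576  0.1493132  -0.69834523  1.52729875  0.09605433  1.50064163
 -0.52530893]
demag 0.92 ((329.5, 95.5), (171.0, 81.0), 90.0)
demag 0.32 ((409.79010009765625, 31.46587371826172), (46.32754898071289, 20.03827476501465), 83.2901611328125)
gauge_center 0.56 ((409.6707763671875, 31.553382873535156), (45.43353271484375, 19.39529037475586), 80.78897094726562)
stick_center 0.59 ((482.0, 393.5), (11.0, 12.0), 90.0)
stick_center 0.57 ((334.66119384765625, 297.5121154785156), (69.2415542602539, 15.133207321166992), 87.95458984375)
stand 0.94 ((332.39605712890625, 257.96038818359375), (43.78163528442383, 33.83126449584961), 84.2894058227539)
```

View pics/w1.png

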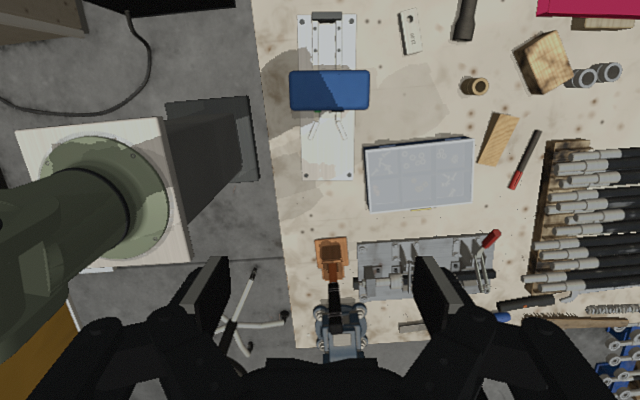

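The wrist view shows the plate with corners near (303,180), (353,180), (355,15) and (297,15). The gauge is at (410,31), the stand at (332,258), and the small stick's black handle at about (335,305). Next I'll look closer at the gauge.

```bash
python3 - <<'E'
from h import *; import pickle
s=pickle.load(open("w1.pkl","rb")); C=cam("wrist",s)
print(fitplate(np.array([(303,180.5),(353.5,180.5),(355,12),(297,12)]),C))
print(atz(C,410,31,.022), atz(C,332,240,.05))
print(rows([.63,.25,.28],1.506))
E
python3 -m creep '[[0.7,0.7,0,0,1],[1.4,1.4,0.6,0,1],[2,2.1,1.2,0,1],[2.3,2.6,2,0,1],[2.3,2.6,3,0,1]]'; python3 -m creep '[[0,0,0,0,1],[0,0,0,0,1]]'
python3 - <<'E'
from h import *; import pickle
s=status.observe(); im=grab_frame("wrist"); cv2.imwrite("pics/w2.png",im); pickle.dump(s,open("w2.pkl","wb"))
C=cam("wrist",s); print(s["position"],s["tool_rot"])
for t in ["gauge_center"]:
    r=silhouettes("wrist",t)
    for x in r[:3]:
        ys,xs=np.nonzero(x["mask"]); m=cv2.minAreaRect(np.stack([xs,ys],1).astype(np.float32)); print(t,round(x["p"],2),m)
        for z in (.0,.022):
            W=np.array([atz(C,*p,z)[:2] for p in cv2.convexHull(np.stack([xs,ys],1).astype(np.int32))[:,0]])*1000
            print(z,cv2.minAreaRect(W.astype(np.float32)))
E
```

```text
(array([ 0.47935248,  0.15925863, -0.06055725]), np.float64(1.4062749675624673))
[0.62884405 0.26719041 0.022     ] [ 0.46940073 -0.10276463  0.05      ]
[2.596, 2.547, 2.995, -0.102]
clock: 4.2
position: [0.6328, 0.2342, 0.2801]
tool_rot: [-3.142, -0.001, 1.493]
force: [1.1, -0.2, -0.8]
grip_width: 0.0854
finger_force: 0.0
clock: 4.45
position: [0.632, 0.2328, 0.2854]
tool_rot: [3.139, -0.001, 1.492]
force: [-0.7, 0.6, 1.0]
grip_width: 0.0853
finger_force: 0.0
[0.63199513 0.23280078 0.28538902] [ 3.13926680e+00 -1.17549903e-03  1.49219114e+00]
gauge_center 0.85 ((319.5314636230469, 123.49232482910156), (53.664405822753906, 22.38535499572754), 76.26373291015625)
0.0 ((632.2034912109375, 265.0730285644531), (30.654573440551758, 73.31753540039062), 8.773645401000977)
0.022 ((632.4640502929688, 267.49114990234375), (29.157522201538086, 69.73690795898438), 8.773650169372559)
```

View pics/w2.png

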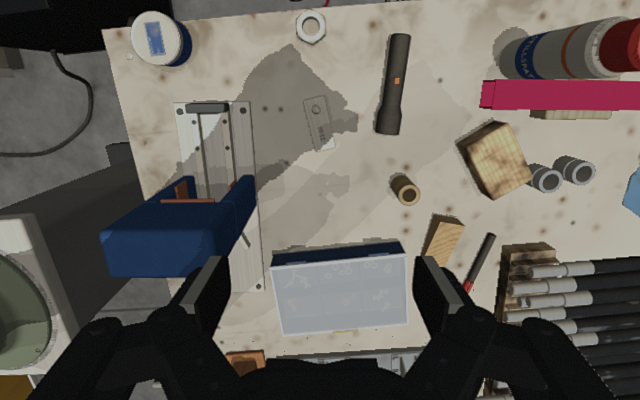

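The gauge lies at (320,123), and its projected size of 29 x 70 mm at z = 22 mm confirms the height. The torch (393,85), nut (311,27) and bush (405,188) are nearby, so I'll descend with the gripper partly closed.

```bash
python3 - <<'E'
from h import *; import pickle
s=pickle.load(open("w2.pkl","rb")); C=cam("wrist",s)
for u,v in [(380,131),(391,198),(300,35),(401,135)]: print(atz(C,u,v,.02).round(3))
# plate corners in this view (visible edges)
print("plate pts", [atz(C,u,v,.008).round(4).tolist() for u,v in [(175,103),(250,101),(268,290)]])
print(rows([.632,.267,.06],1.72), rows([.632,.267,.010],1.72))
E
python3 -m creep '[[0.5,0,1,-1.3,0.65],[0.58,0.05,2,-1.6,0.65],[0.58,0.05,3,-1.6,0.65],[0.58,0.05,3.6,-1.6,0.65],[0.58,0.05,3.6,-1.6,0.65]]'
python3 - <<'E'
from h import *
s=status.observe(); print(s["position"],s["tool_rot"],rows([.632,.267,.010],1.72,s)); grab_frame("wrist"); C=cam("wrist",s)
for x in silhouettes("wrist","gauge_center")[:2]:
    ys,xs=np.nonzero(x["mask"]); h=cv2.convexHull(np.stack([xs,ys],1).astype(np.int32))[:,0]
    W=np.array([atz(C,*p,.022)[:2] for p in h])*1000; print(x["p"],cv2.minAreaRect(W.astype(np.float32)))
E
```

```text
[0.712 0.252 0.02 ]
[0.726 0.156 0.02 ]
[0.617 0.377 0.02 ]
[0.74  0.245 0.02 ]
plate pts [[0.4413, 0.3097, 0.008], [0.5424, 0.3037, 0.008], [0.5276, 0.0086, 0.008]]
[0.558, -0.06, 3.765, -1.631] [0.557, -0.063, 4.598, -1.631]
clock: 5.18
position: [0.6369, 0.2668, 0.0663]
tool_rot: [-3.14, 0.001, 1.716]
force: [0.0, -0.1, 1.0]
grip_width: 0.0555
finger_force: 0.0
[0.63693806 0.26682558 0.06625761] [-3.14031428e+00  7.10420909e-04  1.71585930e+00] [0.015, -0.08, 0.938, -0.03]
0.7 ((631.8917236328125, 270.5309143066406), (28.432178497314453, 74.16387939453125), 8.8095121383667)
0.63 ((456.23828125, 169.93455505371094), (289.2926940917969, 166.07359313964844), 86.13495635986328)
```

```bash
python3 -m creep '[[0,-0.08,0.5,0,0.65],[0.02,-0.08,0.93,0,0.65],[0.02,-0.08,0.93,0,0.65],[0.02,-0.08,0.93,0,0.2],[0.02,-0.08,0.93,0,0.2]]' 60; python3 -m creep '[[0,0,0,0,0.1],[0,0,0,0,0.1],[0,0,0,0,0.1]]' 60;  python3 -m creep '[[0,0,-0.5,0,0.1],[0,0,-1.2,0,0.1],[0,0,-1.2,0,0.1]]'; python3 - <<'E'
from h import *
s=status.observe(); print(s["position"],s["tool_rot"],s["grip_width"]); 
# plan target load spot for center (.481,.159), yaw -.06
c=np.array([.481,.159]); f=np.array([np.sin(.06),np.cos(.06)])
print(c-.105*f, rows([*(c-.105*f),.16],1.511,s))
E
```

```text
clock: 5.9
position: [0.6328, 0.2682, 0.0119]
tool_rot: [3.14, -0.0, 1.716]
force: [-0.0, -0.2, -0.3]
grip_width: 0.0197
finger_force: 0.0
clock: 6.28
position: [0.6322, 0.2679, 0.0108]
tool_rot: [3.142, -0.0, 1.716]
force: [-0.3, 0.3, 0.5]
grip_width: 0.0086
finger_force: 0.0
clock: 6.65
position: [0.6336, 0.2688, 0.0859]
tool_rot: [3.137, -0.001, 1.716]
force: [-0.7, -0.3, -0.6]
grip_width: 0.0084
finger_force: 0.0
[0.63357453 0.26875667 0.0859366 ] [ 3.13717723e+00 -1.43700755e-03  1.71611230e+00] 0.008351930055073151
[0.47470378 0.05418894] [-3.153, -3.132, -1.253, 1.469]
```

The fingers closed on nothing, so I'll look.

```bash
python3 -m creep '[[0,0,-1,0,0.65],[0,0,-1.5,0,0.65],[0,0,-1.5,0,0.65]]'; python3 - <<'E'
from h import *; import pickle
s=status.observe(); im=grab_frame("wrist"); cv2.imwrite("pics/w3.png",im); pickle.dump(s,open("w3.pkl","wb")); C=cam("wrist",s)
for x in silhouettes("wrist","gauge_center")[:2]:
    ys,xs=np.nonzero(x["mask"]); h=cv2.convexHull(np.stack([xs,ys],1).astype(np.int32))[:,0]; print(cv2.minAreaRect(h.astype(np.float32)))
    W=np.array([atz(C,*p,.022)[:2] for p in h])*1000; print(x["p"],cv2.minAreaRect(W.astype(np.float32)))
print(s["position"],proj(C,[s["position"]]))
E
```

```text
clock: 7.02
position: [0.6329, 0.2682, 0.1746]
tool_rot: [3.139, -0.001, 1.716]
force: [-0.1, -0.7, -1.2]
grip_width: 0.0551
finger_force: 0.0
((320.5, 168.0), (68.0, 27.0), 90.0)
0.93 ((631.685546875, 269.89434814453125), (27.705528259277344, 71.35281372070312), 9.065291404724121)
[0.63293868 0.26824427 0.17455781] [[322.1634449  238.08732268]]
```

View pics/w3.png

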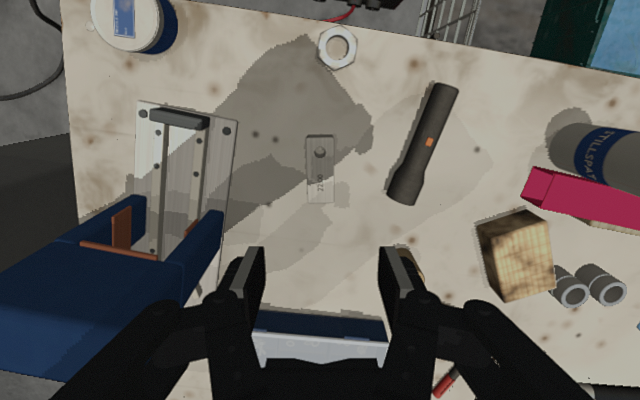

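The gauge is unmoved at (320,168), directly ahead of the open fingers, whose tips show at about (262,250) and (380,250). I'll work out where those tips sit along the tool axis.

```bash
python3 - <<'E'
from h import *; import pickle
s=pickle.load(open("w3.pkl","rb")); c=camera_params("wrist"); T=np.linalg.inv(np.array(c["tool_from_camera"]))
C=(np.array(c["K"]),c["k1"],T[:3,:3],T[:3,3])
for z in (.008,0,-.011,-.02,-.03): print(z,proj(C,[[.011,-.0275,z],[.011,.0275,z],[-.011,.0275,z]]).round(0).tolist())
im=cv2.imread("pics/w3.png"); cv2.imwrite("pics/w3c.png",cv2.resize(im[225:325,225:425],None,fx=4,fy=4,interpolation=cv2.INTER_CUBIC))
E
```

```text
0.008 [[275.0, 215.0], [369.0, 215.0], [368.0, 249.0]]
0 [[273.0, 220.0], [371.0, 220.0], [369.0, 255.0]]
-0.011 [[270.0, 229.0], [374.0, 229.0], [372.0, 265.0]]
-0.02 [[267.0, 236.0], [377.0, 236.0], [375.0, 274.0]]
-0.03 [[264.0, 246.0], [381.0, 246.0], [378.0, 285.0]]
```

View pics/w3c.png

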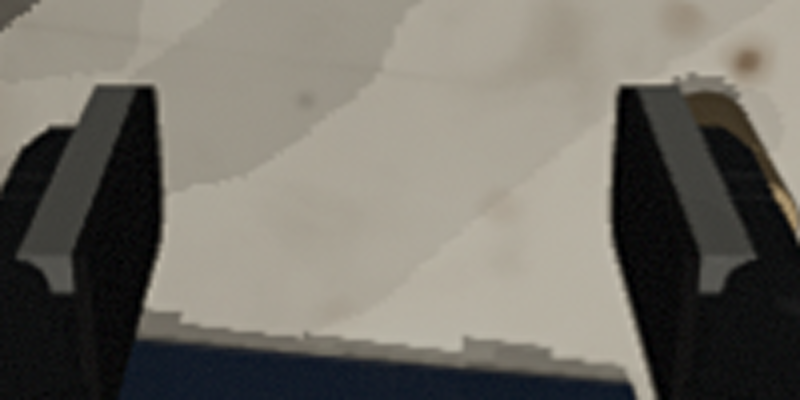

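The crop shows the pads' front corner at image (264,247). That puts the tips about 30 mm behind the TCP at this opening, so the fingers closed above the gauge. I'll go that much lower and watch the force.

```bash
python3 -m creep '[[0,0,1,0,0.65],[0,0,2,0,0.65],[0,0,2.7,0,0.65],[0,0,2.9,0,0.65],[0,0,2.9,0,0.65]]' 60;python3 -m creep '[[0,0,0.16,0,0.65],[0,0,0.3,0,0.65],[0,0,0.3,0,0.65]]' ; 
```

```text
clock: 7.75
position: [0.6318, 0.2679, -0.0016]
tool_rot: [-3.141, -0.0, 1.717]
force: [0.1, 0.0, 1.2]
grip_width: 0.0553
finger_force: 0.0
clock: 8.12
position: [0.632, 0.2677, -0.0195]
tool_rot: [-3.141, 0.0, 1.716]
force: [-0.3, 0.0, 0.5]
grip_width: 0.0555
finger_force: 0.0
```

```bash
python3 -m creep '[[0,0,0,0,0.2],[0,0,0,0,0.2],[0,0,0,0,0.2],[0,0,0,0,0.2]]' 60;
```

```text
clock: 8.62
position: [0.6325, 0.2681, -0.0186]
tool_rot: [3.141, -0.0, 1.716]
force: [0.4, 0.0, 5.8]
grip_width: 0.0267
finger_force: 60.2
```

Gripped at 27 mm. I'll lift it, and refine the demagnetiser pose from the stored pictures by refining the corners at subpixel level.

```bash
python3 -m creep '[[0,0,-0.9,0,0.2],[0,0,-1.8,0,0.2],[0,0,-2.5,0,0.2],[0,0,-2.7,0,0.2]]'; cat > fit.py <<'E'
from h import *; import pickle
from scipy.optimize import least_squares
def run(views,p0=(.481,.159,-.06),verbose=True):
    L=np.array([[-52,-150],[52,-150],[52,150],[-52,150]])/1000
    W=lambda p:np.c_[L@np.array([[np.cos(p[2]),np.sin(p[2])],[-np.sin(p[2]),np.cos(p[2])]])+p[:2],np.full(4,.008)]
    obs=[]
    for f,C in views:
        g=cv2.cvtColor(cv2.imread(f),cv2.COLOR_BGR2GRAY); q=proj(C,W(p0)).astype(np.float32)
        for i in range(4):
            if not(8<q[i,0]<632 and 8<q[i,1]<392): continue
            r=cv2.cornerSubPix(g,q[i:i+1].reshape(1,1,2).copy(),(5,5),(-1,-1),(3,50,.01))[0,0]
            obs.append((f,C,i,r))
            if verbose: print(f,i,(r-q[i]).round(1),atz(C,*r,.008)[:2].round(4))
    r=least_squares(lambda p:np.concatenate([(atz(C,*o,.008)-W(p)[i])[:2] for f,C,i,o in obs])*1000,p0,loss="soft_l1",f_scale=1.5,x_scale=[.01,.01,.05])
    print(r.x.round(4)); return r.x
E
python3 - <<'E'
from fit import *
V=[("pics/top.png",cam("top")),("pics/scene.png",cam("scene"))]+[(f"pics/{n}.png",cam("wrist",pickle.load(open(n+".pkl","rb")))) for n in("w1","w2","w3")]
run(V)
E
```

```text
clock: 9.12
position: [0.6329, 0.2682, 0.1453]
tool_rot: [3.139, -0.001, 1.716]
force: [0.8, 0.0, -3.6]
grip_width: 0.0265
finger_force: 60.6
pics/top.png 0 [-2.6 -3.9] [0.4316 0.0218]
pics/top.png 1 [0. 0.] [0.5239 0.0062]
pics/top.png 2 [0. 0.] [0.5419 0.3056]
pics/top.png 3 [0. 0.] [0.4381 0.3118]
pics/scene.png 0 [-3.4  1.6] [0.4228 0.024 ]
pics/scene.png 1 [0. 0.] [0.5239 0.0062]
pics/scene.png 2 [0. 0.] [0.5419 0.3056]
pics/scene.png 3 [0. 0.] [0.4381 0.3118]
pics/w1.png 0 [0. 0.] [0.4201 0.0124]
pics/w1.png 1 [0. 0.] [0.5239 0.0062]
pics/w1.png 2 [0. 0.] [0.5419 0.3056]
pics/w1.png 3 [0. 0.] [0.4381 0.3118]
pics/w2.png 0 [0. 0.] [0.4201 0.0124]
pics/w2.png 1 [0. 0.] [0.5239 0.0062]
pics/w2.png 2 [0. 0.] [0.5419 0.3056]
pics/w2.png 3 [0. 0.] [0.4381 0.3118]
pics/w3.png 0 [0. 0.] [0.4201 0.0124]
pics/w3.png 1 [0. 0.] [0.5239 0.0062]
pics/w3.png 2 [-0.8  1.6] [0.5412 0.3039]
pics/w3.png 3 [1.6 1.4] [0.4397 0.3107]
[ 0.4812  0.1591 -0.0597]
```

```bash
python3 - <<'E'
from h import *
print(rows([.60,.05,.2],1.511),rows([.475,.03,.32],1.511))
E
python3 -m creep '[[-1,-0.1,-0.3,1,0.2],[-2,-0.5,-0.9,1.4,0.2],[-3,-1.2,-1.6,1.4,0.2],[-3.5,-2,-2.2,1.4,0.2],[-3.5,-3,-2.8,1.4,0.2]]' ; python3 -m creep '[[0,0,0,0,0.2],[0,0,0,0,0.2],[0,0,0,0,0.2]]'
cat > ortho.py <<'E'
from h import *
def ortho(im,C,p,x0,x1,y0,y1,z,s=2):
    "orthophoto in frame p=(x,y,yaw); s px per mm; row=y down from y1, col=x"
    xs=np.arange(x0,x1,1/s)/1000; ys=np.arange(y1,y0,-1/s)/1000
    X,Y=np.meshgrid(xs,ys); c,sn=np.cos(p[2]),np.sin(p[2])
    W=np.stack([p[0]+c*X-sn*Y,p[1]+sn*X+c*Y,np.full_like(X,z)],-1).reshape(-1,3)
    q=proj(C,W).reshape(*X.shape,2).astype(np.float32)
    return cv2.remap(im,q[...,0],q[...,1],cv2.INTER_LINEAR)
E
python3 - <<'E'
from ortho import *; import pickle
s=status.observe(); im=grab_frame("wrist"); cv2.imwrite("pics/w4.png",im); pickle.dump(s,open("w4.pkl","wb")); C=cam("wrist",s); print(s["position"],s["tool_rot"],s["qpos"])
o=ortho(im,C,(.481,.159,-.06),-80,80,-170,20,.008,3)
cv2.imwrite("pics/o4.png",np.hstack([o[:, :480],cv2.resize(im[180:400,210:470],None,fx=1.2,fy=1.2).copy()[:570] if 0 else o[:,:0]]))
for n in("stand","stick_center"):
    for x in silhouettes("wrist",n)[:2]:
        ys,xs=np.nonzero(x["mask"]); print(n,round(x["p"],2),cv2.minAreaRect(np.stack([xs,ys],1).astype(np.float32)),xs.min(),xs.max(),ys.min(),ys.max())
E
```

```text
[-3.519, -1.067, -0.917, 1.47] [-3.545, -3.17, -2.923, 1.47]
clock: 9.75
position: [0.5143, 0.0438, 0.2885]
tool_rot: [-3.14, 0.0, 1.518]
force: [-0.3, -0.5, -1.0]
grip_width: 0.0267
finger_force: 60.6
clock: 10.12
position: [0.5158, 0.0469, 0.2879]
tool_rot: [-3.14, -0.001, 1.522]
force: [0.7, 0.4, -3.2]
grip_width: 0.0267
finger_force: 60.7
[0.51576555 0.04687748 0.28786931] [-3.13967911e+00 -6.75184282e-04  1.52159735e+00] [ 0.38742932  0.34597163 -0.76492677  1.74642079  0.25812304  1.15489192
 -0.50286384]
stick_center 0.83 ((289.5, 339.0), (34.0, 15.0), 90.0) 282 297 322 356
```

View pics/o4.png

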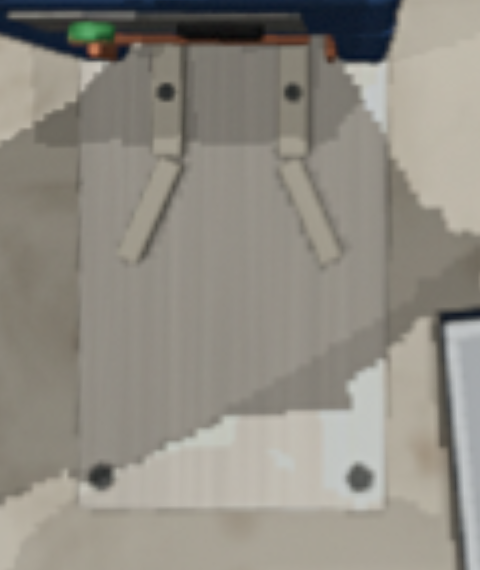

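The orthophoto shows the plate edges at columns 78 and 385, the front edge at row 508 and the rails symmetric about column 231. The channel's centre line is therefore 2.5 mm to -x of my estimate, with yaw about -0.064. Now I'll place the gauge.

```bash
python3 - <<'E'
from h import *
print(rows([.4718,.0542,.05],1.507),rows([.4718,.0542,-.0095],1.507))
E
```

```text
[0.084, -0.731, 3.972, 0.105] [0.083, -0.729, 4.964, 0.105]
```

```bash
python3 -m creep '[[0.08,-0.73,1,0.1,0.2],[0.08,-0.73,2,0.1,0.2],[0.08,-0.73,3,0.1,0.2],[0.08,-0.73,3.9,0.1,0.2],[0.08,-0.73,4,0.1,0.2]]';python3 -m creep '[[0,0,0,0,0.2],[0,0,0,0,0.2]]' >/dev/null; python3 - <<'E'
from h import *
print(rows([.4718,.0542,-.0095],1.507))
E
```

```text
clock: 10.9
position: [0.4699, 0.0539, 0.0463]
tool_rot: [-3.135, 0.0, 1.509]
force: [-0.9, 0.5, -1.9]
grip_width: 0.0265
finger_force: 60.8
[0.009, -0.032, 1.01, -0.003]
```

```bash
python3 -m creep '[[0,-0.03,0.5,0,0.2],[0,-0.03,0.9,0,0.2],[0,-0.03,1,0,0.2],[0,-0.03,1,0,0.2]]'; python3 -m creep '[[0,0,0.03,0,0.2],[0,0,0.03,0,0.6],[0,0,0.03,0,0.6],[0,0,0.03,0,0.6]]'; python3 -m creep '[[0,0,-1,0,0.7],[0,0,-2,0,0.7],[0,0,-3,0,0.7],[0,0,-4,0,0.7],[-1,0,-5,0,0.7]]'; python3 - <<'E'
from h import *
C=cam("top"); grab_frame("top")
for x in silhouettes("top","gauge_center")[:2]:
    ys,xs=np.nonzero(x["mask"]); h=cv2.convexHull(np.stack([xs,ys],1).astype(np.int32))[:,0]
    print(x["p"],cv2.minAreaRect(np.array([atz(C,*p,.03)[:2]*1000 for p in h]).astype(np.float32)))
s=status.observe(); print(s["position"],s["tool_rot"],s["qpos"])
E
```

```text
clock: 11.65
position: [0.4711, 0.0536, -0.0098]
tool_rot: [3.14, -0.0, 1.507]
force: [-1.3, 0.3, -2.8]
grip_width: 0.0265
finger_force: 60.9
clock: 12.15
position: [0.4706, 0.0535, -0.0123]
tool_rot: [3.141, -0.0, 1.507]
force: [0.5, 0.3, -0.0]
grip_width: 0.0512
finger_force: 0.0
clock: 12.78
position: [0.4678, 0.0113, 0.2743]
tool_rot: [3.139, -0.001, 1.512]
force: [0.3, -1.7, -0.5]
grip_width: 0.0598
finger_force: 0.0
0.43 ((467.6875915527344, 80.91873168945312), (17.17197608947754, 5.678097248077393), 32.13097381591797)
[0.46884123 0.00565027 0.27530375] [3.1360674e+00 1.7640806e-03 1.5018496e+00] [ 0.52690109  0.26629813 -0.80221385  1.88186078  0.2203654   1.07786097
 -0.43101449]
```

```bash
python3 -m creep '[[-0.5,0,-1,0,0.8],[-1.2,0,-1.4,0,0.8],[-1.8,0,-1.4,0,0.8],[-1.8,0,-1.4,0,0.8],[-1.8,0,-1.4,0,0.8]]'; python3 - <<'E'
from ortho import *; import pickle
s=status.observe(); im=grab_frame("wrist"); cv2.imwrite("pics/w5.png",im); pickle.dump(s,open("w5.pkl","wb")); C=cam("wrist",s); print(s["position"],s["tool_rot"])
for n in("stand","stick_center"):
    for x in silhouettes("wrist",n)[:2]:
        ys,xs=np.nonzero(x["mask"]); m=cv2.minAreaRect(np.stack([xs,ys],1).astype(np.float32)); print(n,round(x["p"],2),m,xs.min(),xs.max(),ys.min(),ys.max(), atz(C,*m[0],.24 if n!="stand" else .0).round(4))
a=ortho(im,C,(.46,-.15,0),-60,60,-60,60,.24,3); b=ortho(im,C,(.46,-.15,0),-60,60,-60,60,.01,3)
cv2.imwrite("pics/o5.png",np.hstack([a,b]))
T=cam("top"); D=cam("scene")
for x in silhouettes("scene","stick_center")[:2]:
    ys,xs=np.nonzero(x["mask"]); print(xs[ys<ys.min()+3].mean(),ys.min(),ys.max())
# closed-form check of the top end from the two fixed cameras
print("tri",tri([ray(D,395.5,161),ray(T,388,235)]))
E
```

```text
clock: 13.5
position: [0.4605, -0.0975, 0.3552]
tool_rot: [-3.141, -0.0, 1.508]
force: [-0.9, 0.9, -0.5]
grip_width: 0.0681
finger_force: 0.0
[ 0.46047558 -0.09754835  0.35518724] [-3.14107448e+00 -4.50830449e-04  1.50750378e+00]
stand 0.7 ((327.49114990234375, 176.88528442382812), (48.01200866699219, 42.56656265258789), 85.60128784179688) 305 349 152 200 [ 0.4662 -0.1612  0.    ]
stick_center 0.83 ((328.16925048828125, 211.3538360595703), (68.7152328491211, 20.589765548706055), 82.87498474121094) 320 342 177 245 [ 0.4645 -0.1276  0.24  ]
stick_center 0.69 ((473.88739013671875, 283.9573669433594), (62.914546966552734, 15.491106033325195), 51.709835052490234) 453 499 258 309 [ 0.6099 -0.2174  0.24  ]
386.0 72 150
298.2631578947368 216 303
tri [ 0.46952294 -0.1547567   0.23671196]
```

View pics/o5.png

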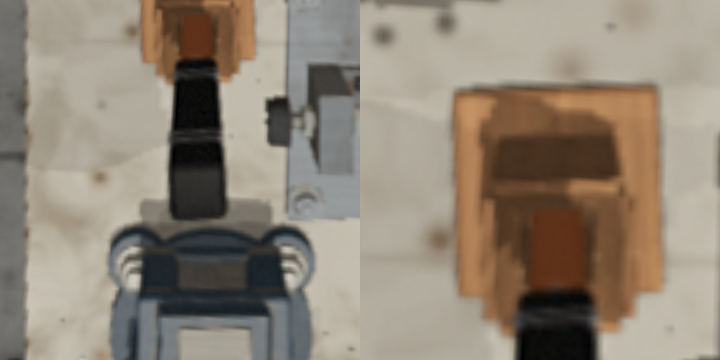

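In o5, the left half (z = 0.24 plane) shows the handle's top face centred at (198,190). The right half (z = 0.01 plane) shows the stand's foot centred at (558,192). Stick and stand axis are thus at about (0.466, -0.154) with yaw about 0, and the fixed cameras put the stick's top at z = 0.237 against the expected 0.24. Now I'll grasp it near the top.

```bash
python3 - <<'E'
from h import *
print(rows([.466,-.1535,.355],1.57),rows([.466,-.1535,.188],1.57))
E
python3 -m creep '[[-0.5,0.05,0,-0.45,0.65],[-0.94,0.05,0,-0.45,0.65],[-0.94,0.05,0,-0.45,0.65],[-0.94,0.05,0,-0.45,0.65]]'
python3 - <<'E'
from h import *
print(rows([.466,-.1535,.188],1.57))
E
```

```text
[-0.926, 0.147, 0.006, -0.441] [-0.927, 0.148, 2.789, -0.441]
clock: 14.2
position: [0.4601, -0.1539, 0.3555]
tool_rot: [3.142, -0.0, 1.571]
force: [-0.7, 0.1, 0.3]
grip_width: 0.0554
finger_force: 0.0
[0.006, 0.098, 2.791, 0.005]
```

```bash
python3 -m creep '[[0,0.1,0.7,0,0.65],[0,0.1,1.4,0,0.65],[0,0.1,2,0,0.65],[0,0.1,2.6,0,0.65],[0,0.1,2.8,0,0.65]]'; python3 -m creep '[[0,0,0,0,0.65],[0,0,0,0,0.15],[0,0,0,0,0.15],[0,0,0,0,0.15],[0,0,0,0,0.15]]' 40;  python3 - <<'E'
from h import *
s=status.observe(); print(s["force"],s["moment"],s["qpos"])
E
```

```text
clock: 14.82
position: [0.4654, -0.1537, 0.1862]
tool_rot: [-3.14, -0.001, 1.571]
force: [0.1, -0.5, -0.5]
grip_width: 0.0554
finger_force: 0.0
clock: 15.45
position: [0.4666, -0.1551, 0.1885]
tool_rot: [3.14, 0.001, 1.569]
force: [-0.4, -0.3, 8.5]
grip_width: 0.0192
finger_force: 40.9
[-0.35951001 -0.32729904  8.53919051] [ 0.03830508  0.32993498 -0.01262646] [ 0.73174846  0.40084028 -0.68068048  1.94021023  0.31795977  0.90661875
 -0.10996569]
```

Gripped at 19 mm. I'll lift it out, set the rod on the +y side of the stand, then tilt it in a light grip against the stand's rim.

```bash
python3 -m creep '[[0,0,-0.4,0,0.15],[0,0,-0.8,0,0.15],[0,0,-1.2,0,0.15],[0,0,-1.6,0,0.15],[0,0,-1.65,0,0.15]]' 60; python3 -m creep '[[0.3,0,0,0,0.15],[0.6,0,0,0,0.15],[0.82,0,0,0,0.15],[0.82,0,0,0,0.15]]'; python3 -m creep '[[0,0,0.4,0,0.15],[0,0,0.8,0,0.15],[0,0,1.2,0,0.15],[0,0,1.45,0,0.15],[0,0,1.45,0,0.15]]'; python3 - <<'E'
from h import *
s=status.observe(); print(s["position"],s["force"])
E
```

```text
clock: 16.08
position: [0.4666, -0.155, 0.2881]
tool_rot: [3.139, 0.001, 1.569]
force: [0.3, 0.2, -1.6]
grip_width: 0.0189
finger_force: 59.2
clock: 16.58
position: [0.466, -0.1044, 0.2864]
tool_rot: [-3.141, -0.0, 1.572]
force: [-0.3, -0.4, -0.1]
grip_width: 0.0189
finger_force: 59.2
clock: 17.2
position: [0.4657, -0.1057, 0.1989]
tool_rot: [-3.14, -0.0, 1.57]
force: [0.6, 0.6, -1.1]
grip_width: 0.0188
finger_force: 59.1
[ 0.46568633 -0.10574666  0.19890599] [ 0.56057683  0.60359804 -1.05554339]
```

```bash
python3 -m creep '[[0,0,0,0,0.15],[-0.2,0,0,0,0.15],[-0.4,0,0,0,0.15],[-0.7,0,0.02,0,0.15],[-1,0,0.05,0,0.15]]' 25; python3 - <<'E'
from h import *
s=status.observe(); print(s["position"],s["force"],s["moment"],s["finger_force"])
E
```

```text
clock: 17.82
position: [0.4659, -0.167, 0.1964]
tool_rot: [3.142, -0.0, 1.569]
force: [0.2, 4.3, -1.2]
grip_width: 0.0191
finger_force: 58.8
[ 0.46589252 -0.16703095  0.19637505] [ 0.22403912  4.25487332 -1.24303074] [ 1.43682022 -0.16400472 -0.01697686] 58.815754652023315
```

It's rotating at about 4 N. I'll carry on along the arc.

```bash
python3 -m creep '[[-0.2,0,0.05,0,0.15],[-0.4,0,0.12,0,0.15],[-0.6,0,0.2,0,0.15],[-0.8,0,0.33,0,0.15],[-1,0,0.46,0,0.15]]' 25;python3 -m creep '[[-0.15,0,0.1,0,0.15],[-0.3,0,0.26,0,0.15],[-0.38,0,0.35,0,0.15],[-0.38,0,0.35,0,0.15]]' 25; cat > ang.py <<'E'
from h import *
# 3D axis of the stick from line fits in fixed cameras
s=status.observe(); N=[];
for n in("top","scene"):
    im=grab_frame(n); C=cam(n); K,k1,R,t=C; o=-R.T@t
    best=None
    piv=proj(C,[s["position"]+[0,0,.036]])[0]
    for x in silhouettes(n,"stick_center"):
        ys,xs=np.nonzero(x["mask"]); d=np.hypot(xs-piv[0],ys-piv[1]).min()
        print(n,round(x["p"],2),len(xs),d.round(1),xs.min(),xs.max(),ys.min(),ys.max())
        if d<25 and (best is None or x["p"]>best[0]): best=(x["p"],xs,ys)
    if best is None: continue
    v=cv2.fitLine(np.stack(best[1:],1).astype(np.float32),cv2.DIST_HUBER,0,.01,.01).ravel()
    pr=(best[1]-v[2])*v[0]+(best[2]-v[3])*v[1]
    for q in(pr.min(),pr.max()): print("  end px",(v[2:]+q*v[:2]).round(1), "piv px",piv.round(1))
    a=ray(C,*(v[2:]-20*v[:2]))[1]; b=ray(C,*(v[2:]+20*v[:2]))[1]; nn=np.cross(a,b); N.append((nn/np.linalg.norm(nn),o))
if len(N)==2:
    d=np.cross(N[0][0],N[1][0]); d/=np.linalg.norm(d); d*=-np.sign(d[2]); P=np.linalg.lstsq(np.array([N[0][0],N[1][0],d]),np.array([N[0][0]@N[0][1],N[1][0]@N[1][1],d@s["position"]]),rcond=None)[0]
    print("dir",d.round(3),"tilt deg",np.degrees(np.arccos(-d[2])).round(1),"pt",P.round(4),"tcp",s["position"].round(4),s["tool_rot"].round(3))
E
python3 ang.py
```

```text
clock: 18.45
position: [0.4659, -0.2264, 0.1683]
tool_rot: [-3.141, 0.0, 1.57]
force: [0.0, 2.3, 3.1]
grip_width: 0.0189
finger_force: 60.1
clock: 18.95
position: [0.4657, -0.2487, 0.1474]
tool_rot: [-3.141, -0.0, 1.569]
force: [-0.2, 0.9, 1.7]
grip_width: 0.0192
finger_force: 60.8
top 0.93 561 60.4 432 473 144 183
top 0.62 356 2.6 356 415 237 244
  end px [356.  239.9] piv px [417.6 240.8]
  end px [415.  240.3] piv px [417.6 240.8]
scene 0.96 658 38.9 376 391 72 149
scene 0.65 534 0.5 373 417 155 218
  end px [374.1 217.3] piv px [416.6 159.3]
  end px [417.8 155.6] piv px [416.6 159.3]
dir [ 0.019  0.693 -0.72 ] tilt deg 43.9 pt [ 0.4666 -0.2255  0.1698] tcp [ 0.4657 -0.2487  0.1474] [-3.141 -0.     1.569]
```

Tilt is 44° and the foot points in the feed direction. I'll tighten the grip, lift clear and measure the foot.

```bash
python3 -m creep '[[0,0,0,0,0.1],[0,0,-0.4,0,0.1],[0.1,0,-1,0,0.1],[0.1,0,-1.5,0.45,0.1],[0.1,0,-1.5,0.45,0.1]]' 110; cat >> ang.py <<'E'
E
sed -i 's/^    for q in(pr.min.*/    E=[v[2:]+q*v[:2] for q in(pr.min(),pr.max())]; e=max(E,key=lambda z:np.hypot(*(z-piv))); print("  foot px",e.round(1)); FT.append(ray(C,*e))/; s/N=\[\];/N=[];FT=[]/' ang.py
cat >> ang.py <<'E'
    f=tri(FT); R=Ro.from_euler('xyz',s["tool_rot"]).as_matrix()
    fa=P+d*((f-P)@d); print("foot",f.round(4),"on axis",fa.round(4),"in tool mm",(R.T@(fa-s["position"])*1000).round(1))
E
python3 ang.py
```

```text
clock: 19.77
position: [0.4667, -0.2428, 0.2399]
tool_rot: [3.139, 0.002, 1.506]
force: [-0.4, -0.0, -0.9]
grip_width: 0.0185
finger_force: 107.6
top 0.76 575 54.6 432 474 144 183
top 0.74 482 3.5 356 420 230 240
top 0.61 301 180.1 226 262 145 160
  foot px [356.  232.8]
scene 0.61 538 0.6 371 421 133 199
scene 0.61 781 36.5 375 392 71 150
  foot px [372.6 198.5]
dir [ 0.062  0.689 -0.722] tilt deg 43.8 pt [ 0.4696 -0.2235  0.2586] tcp [ 0.4667 -0.2428  0.2399] [3.139e+00 2.000e-03 1.506e+00]
foot [ 0.4793 -0.0793  0.1213] on axis [ 0.4819 -0.0863  0.1149] in tool mm [157.5   4.6 124.7]
```

```bash
python3 - <<'E'
from h import *
print(rows([.457,-.160,.24],1.507),rows([.457,-.160,.15],1.507))
E
```

```text
[1.362, -0.227, -0.048, 0.003] [1.361, -0.225, 1.452, 0.003]
```

```bash
python3 -m creep '[[0.4,-0.1,0,0,0.1],[0.8,-0.2,0,0,0.1],[1.2,-0.22,0.3,0,0.1],[1.36,-0.22,0.8,0,0.1],[1.36,-0.22,1.35,0,0.1]]';  python3 -m creep '[[0,0,0,0,0.1],[0,0,0,0,0.1]]'; python3 ang.py
```

```text
clock: 20.6
position: [0.4577, -0.1586, 0.156]
tool_rot: [3.141, -0.0, 1.509]
force: [0.6, -0.3, -0.5]
grip_width: 0.0183
finger_force: 107.6
clock: 20.85
position: [0.4582, -0.1599, 0.1577]
tool_rot: [3.141, -0.0, 1.507]
force: [-0.3, 0.6, -0.3]
grip_width: 0.0181
finger_force: 107.5
top 0.87 551 74.4 433 473 144 183
top 0.81 305 6.7 327 380 235 242
top 0.34 2974 60.3 233 328 202 253
  foot px [326.9 236.5]
scene 0.92 422 31.4 376 388 73 149
scene 0.65 422 0.7 353 398 169 230
  foot px [353.3 230.2]
dir [ 0.062  0.68  -0.73 ] tilt deg 43.1 pt [ 0.4593 -0.1328  0.183 ] tcp [ 0.4582 -0.1599  0.1577] [ 3.141 -0.     1.507]
foot [0.4688 0.0053 0.0484] on axis [ 0.4712 -0.0016  0.0422] in tool mm [158.8   2.9 115.6]
```

```bash
python3 -m creep '[[-0.1,0,0.2,0,0.1],[-0.1,0,0.35,0,0.1],[-0.1,0,0.35,0,0.1]]' | grep -E "pos|force: \["; for i in 1; do python3 -m creep '[[0,0,0.05,0,0.1],[0,0,0.05,0,0.1]]'| grep -E "pos|^force"; python3 -m creep '[[0,0,0.05,0,0.1],[0,0,0.05,0,0.1]]'| grep -E "pos|^force";python3 -m creep '[[0,0,0.05,0,0.1],[0,0,0.05,0,0.1]]'| grep -E "pos|^force"; done
```

```text
position: [0.457, -0.166, 0.135]
force: [-0.2, 0.3, -0.6]
position: [0.4576, -0.1661, 0.1328]
force: [-1.0, -0.7, -0.1]
position: [0.4575, -0.1661, 0.1298]
force: [0.8, -1.0, -0.7]
position: [0.4574, -0.1661, 0.1267]
force: [-0.4, -0.4, -1.4]
```

```bash
for i in 1; do python3 -m creep '[[0,0,0.04,0,0.1],[0,0,0.04,0,0.1]]'| grep -E "pos|^force"; python3 -m creep '[[0,0,0.04,0,0.1],[0,0,0.04,0,0.1]]'| grep -E "pos|^force";python3 -m creep '[[0,0,0.04,0,0.1],[0,0,0.04,0,0.1]]'| grep -E "pos|^force"; done
```

```text
position: [0.4574, -0.1662, 0.1243]
force: [-0.4, -0.1, -0.1]
position: [0.4575, -0.1661, 0.1219]
force: [-0.1, 0.2, -0.6]
position: [0.4574, -0.1661, 0.1195]
force: [0.4, 0.3, -1.5]
```

```bash
for i in 1; do python3 -m creep '[[0,0,0.04,0,0.1],[0,0,0.04,0,0.1]]'| grep -E "pos|^force"; python3 -m creep '[[0,0,0.04,0,0.1],[0,0,0.04,0,0.1]]'| grep -E "pos|^force"; done; python3 ang.py | tail -2
```

```text
position: [0.4574, -0.1661, 0.1171]
force: [-0.6, 0.6, -0.8]
position: [0.4574, -0.1661, 0.1147]
force: [0.2, 0.2, -1.1]
dir [ 0.047  0.721 -0.691] tilt deg 46.3 pt [ 0.4601 -0.1455  0.1365] tcp [ 0.4574 -0.1661  0.1147] [-3.141 -0.     1.507]
foot [ 0.4721 -0.0101 -0.0082] on axis [ 4.694e-01 -2.500e-03 -4.000e-04] in tool mm [164.    1.5 115.2]
```

```bash
for i in 1; do python3 -m creep '[[0,0,0.04,0,0.1],[0,0,0.04,0,0.1]]'| grep -E "pos|^force"; python3 -m creep '[[0,0,0.04,0,0.1],[0,0,0.04,0,0.1]]'| grep -E "pos|^force";  python3 -m creep '[[0,0,0.04,0,0.1],[0,0,0.04,0,0.1]]'| grep -E "pos|^force"; done
```

```text
position: [0.4574, -0.1661, 0.1123]
force: [-0.1, 0.0, -0.5]
position: [0.4577, -0.1662, 0.1101]
force: [-0.3, -1.1, 2.6]
position: [0.4579, -0.1666, 0.1079]
force: [-0.1, -3.0, 9.6]
```

The foot touches the bench at TCP z of about 0.111. I'll raise it so it clears the plate by 3 mm, then feed.

```bash
python3 -m creep '[[0,0,-0.2,0,0.1],[0,0,-0.235,0,0.1],[0,0,-0.235,0,0.1]]' | grep -E "pos|^force"; python3 -m creep '[[0.12,0,0,0,0.1],[0.24,0,0,0,0.1],[0.36,0,0,0,0.1],[0.48,0,0,0,0.1],[0.6,0,0,0,0.1]]' | grep -E "clock|pos|^force"; python3 -m creep '[[0.1,0,0,0,0.1],[0.2,0,0,0,0.1],[0.3,0,0,0,0.1],[0.4,0,0,0,0.1],[0.5,0,0,0,0.1]]' | grep -E "pos|^force"; python3 - <<'E'
from ortho import *; 
T=cam("top"); grab_frame("top"); p=np.array([.4785,.159]); f=np.array([.064,.998])
for x in silhouettes("top","gauge_center")[:2]:
    ys,xs=np.nonzero(x["mask"]); W=np.array([atz(T,a,b,.03)[:2] for a,b in zip(xs,ys)])-p; print(round(x["p"],2),"along",(W@f).min().round(3),(W@f).max().round(3),"lat",(W@[f[1],-f[0]]).min().round(3),(W@[f[1],-f[0]]).max().round(3))
s=status.observe(); print(rows([*(p+f*(-.1)),s["position"][2]],1.507,s))
E
```

```text
position: [0.4575, -0.1662, 0.122]
force: [-0.0, 0.2, -0.7]
clock: 25.38
position: [0.4598, -0.1298, 0.1218]
force: [-0.9, -1.9, -0.3]
position: [0.4617, -0.0999, 0.1218]
force: [-0.2, -2.9, -1.4]
0.49 along -0.092 -0.021 lat -0.016 0.016
[2.65, 0.004, 0.001, 0.006]
```

Pushing is going well: the gauge spans y = -92 to -21 mm, centred in the channel, at about 3 N. There are about 157 mm to go.

```bash
for i in 1; do python3 -m creep '[[0.1,0,0,0,0.1],[0.2,0,0,0,0.1],[0.3,0,0,0,0.1],[0.4,0,0,0,0.1],[0.5,0,0,0,0.1]]' | grep -E "pos|^force";python3 -m creep '[[0.1,0,0,0,0.1],[0.2,0,0,0,0.1],[0.3,0,0,0,0.1],[0.4,0,0,0,0.1],[0.5,0,0,0,0.1]]' | grep -E "pos|^force";python3 -m creep '[[0.1,0,0,0,0.1],[0.2,0,0,0,0.1],[0.3,0,0,0,0.1],[0.4,0,0,0,0.1],[0.5,0,0,0,0.1]]' | grep -E "pos|^force";python3 -m creep '[[0.1,0,0,0,0.1],[0.2,0,0,0,0.1],[0.3,0,0,0,0.1],[0.4,0,0,0,0.1],[0.5,0,0,0,0.1]]' | grep -E "pos|^force"; python3 -m creep '[[0.08,0,0,0,0.1],[0.16,0,0,0,0.1],[0.24,0,0,0,0.1],[0.32,0,0,0,0.1],[0.4,0,0,0,0.1]]' | grep -E "pos|^force"; done
```

```text
position: [0.4636, -0.0699, 0.1218]
force: [-0.5, -2.1, 0.2]
position: [0.4656, -0.04, 0.1218]
force: [-0.2, -3.0, -0.2]
position: [0.4675, -0.0101, 0.1218]
force: [0.4, -2.2, 0.1]
position: [0.4694, 0.0199, 0.1218]
force: [-0.2, -2.1, -0.2]
position: [0.4709, 0.0437, 0.1218]
force: [0.1, -1.6, 0.1]
```

```bash
for i in 1; do python3 -m creep '[[0.05,0,0,0,0.1],[0.1,0,0,0,0.1]]' | grep -E "pos|^force";python3 -m creep '[[0.03,0,0,0,0.1],[0.06,0,0,0,0.1]]' | grep -E "pos|^force";python3 -m creep '[[0.03,0,0,0,0.1],[0.06,0,0,0,0.1]]' | grep -E "pos|^force"; done
```

```text
position: [0.4713, 0.0495, 0.1218]
force: [-0.6, -2.6, -0.2]
position: [0.4715, 0.053, 0.1218]
force: [0.3, -3.1, 0.2]
position: [0.4717, 0.056, 0.1218]
force: [-1.2, -8.9, 5.2]
```

```bash
cat > gau.py <<'E'
from h import *
p=np.array([.4785,.159]); f=np.array([.064,.998])
for n in("top","scene"):
    T=cam(n); grab_frame(n)
    for x in silhouettes(n,"gauge_center")[:2]:
        ys,xs=np.nonzero(x["mask"]); W=np.array([atz(T,a,b,.03)[:2] for a,b in zip(xs,ys)])-p; print(n,round(x["p"],2),"along",(W@f).min().round(3),(W@f).max().round(3),"lat",(W@[f[1],-f[0]]).min().round(3),(W@[f[1],-f[0]]).max().round(3))
E
python3 gau.py
```

```text
top 0.46 along 0.079 0.136 lat -0.015 0.015
scene 0.68 along 0.065 0.132 lat -0.021 0.01
```

```bash
python3 -m creep '[[0.03,0,0,0,0.1],[0.03,0,0,0,0.1]]' | grep -E "pos|^force"; python3 -m creep '[[-0.3,0,0,0,0.1],[-0.9,0,0,0,0.1],[-1.8,0,0,0,0.1],[-2.7,0,0,0,0.1],[-3.6,0,0,0,0.1]]' | grep -E "pos|^force";  python3 gau.py; python3 ang.py|tail -2
```

```text
position: [0.4718, 0.0566, 0.122]
force: [-1.2, -13.0, 8.7]
position: [0.4582, -0.1585, 0.1219]
force: [1.0, -0.3, -0.2]
top 0.73 along 0.079 0.135 lat -0.015 0.015
scene 0.7 along 0.063 0.133 lat -0.023 0.01
dir [ 0.063  0.683 -0.727] tilt deg 43.3 pt [ 0.4598 -0.1315  0.1463] tcp [ 0.4581 -0.1575  0.1217] [ 3.141e+00 -1.000e-03  1.505e+00]
foot [0.4699 0.008  0.01  ] on axis [0.472  0.0018 0.0044] in tool mm [159.8   3.3 117.4]
```

The gauge is against the stop: 13 N on contact, its front at y = +133 to +135 mm. To straighten the stick I'll swing its foot gently against the flat vertical front of the crosshead, well above the gauge.

```bash
python3 -m creep '[[0,0,-0.7,0,0.1],[0,0,-1.4,0,0.1],[0.5,0,-2.1,0,0.1],[1.2,0,-2.23,0,0.1],[1.9,0,-2.23,0,0.1]]' | grep -E "pos|^force"; python3 -m creep '[[0.4,0,0,0,0.2],[0.55,0,0,0,0.2],[0.6,0,0,0,0.2],[0.6,0,0,0,0.2]]' 30; python3 ang.py|tail -2; python3 - <<'E'
from h import *
s=status.observe();p=np.array([.4785,.159]); f=np.array([.064,.998]); d=s["position"][:2]-p; print("s",d@f,"lat",d@[f[1],-f[0]])
E
```

```text
position: [0.4657, -0.0413, 0.2565]
force: [0.8, -0.3, -1.6]
clock: 32.58
position: [0.4674, -0.0086, 0.2554]
tool_rot: [-3.141, 0.001, 1.507]
force: [-0.7, -4.3, 0.3]
grip_width: 0.0185
finger_force: 107.8
dir [ 0.074  0.654 -0.753] tilt deg 41.1 pt [0.4668 0.0217 0.2816] tcp [ 0.4674 -0.0086  0.2554] [-3.141e+00  1.000e-03  1.507e+00]
foot [0.4724 0.1494 0.1695] on axis [0.4791 0.1317 0.1548] in tool mm [140.9   2.8 100.4]
s -0.16770876012613223 lat -0.0003209365097456684
```

```bash
python3 -m creep '[[0.15,0,-0.15,0,0.2],[0.3,0,-0.28,0,0.2],[0.45,0,-0.4,0,0.2],[0.6,0,-0.51,0,0.2],[0.74,0,-0.61,0,0.2]]' | grep -E "pos|force"; python3 -m creep '[[0.12,0,-0.08,0,0.2],[0.24,0,-0.14,0,0.2],[0.36,0,-0.2,0,0.2],[0.48,0,-0.25,0,0.2],[0.58,0,-0.29,0,0.2]]' | grep -E "pos|force"; python3 ang.py|tail -2
```

```text
position: [0.4704, 0.0364, 0.2923]
force: [-0.9, -5.1, -1.6]
finger_force: 107.2
position: [0.4728, 0.0719, 0.3098]
force: [0.5, -6.5, 2.1]
finger_force: 107.7
scene 0.24 456 150.6 246 268 302 327
  foot px [316. 231.]
```

```bash
python3 -m creep '[[0.15,0,-0.06,0,0.2],[0.3,0,-0.11,0,0.2],[0.45,0,-0.15,0,0.2],[0.62,0,-0.19,0,0.2],[0.62,0,-0.19,0,0.2]]' | grep -E "pos|force"; python3 -m creep '[[0.15,0,-0.03,0,0.2],[0.3,0,-0.06,0,0.2],[0.4,0,-0.08,0,0.2],[0.5,0,-0.08,0,0.2],[0.5,0,-0.08,0,0.2]]' | grep -E "pos|^force"; python3 ang.py
```

```text
position: [0.4752, 0.1094, 0.3211]
force: [-0.5, -4.7, 1.8]
finger_force: 107.1
position: [0.4771, 0.139, 0.3259]
force: [-0.1, -3.9, 1.7]
top 0.62 488 162.2 433 473 144 182
scene 0.79 475 68.4 375 389 91 149
scene 0.7 3716 38.3 262 360 216 303
scene 0.66 372 1.3 311 321 176 231
  foot px [315.4 231. ]
```

```bash
python3 -m creep '[[0.07,0,0,0,0.2],[0.12,0,0,0,0.2]]' | grep -E "pos|^force"; python3 -m creep '[[0.04,0,0,0,0.2],[0.04,0,0,0,0.2]]' | grep -E "pos|^force"; python3 -m creep '[[0.04,0,0,0,0.2],[0.04,0,0,0,0.2]]' | grep -E "pos|^force"; python3 - <<'E'
from h import *
s=status.observe(); D=cam("scene"); grab_frame("scene")
x=[x for x in silhouettes("scene","stick_center") if x["mask"][160:240,300:330].sum()>100]
if x:
    ys,xs=np.nonzero(x[0]["mask"]); v=cv2.fitLine(np.stack([xs,ys],1).astype(np.float32),cv2.DIST_HUBER,0,.01,.01).ravel(); print("img line",np.degrees(np.arctan2(v[0],v[1])))
P=s["position"]
for t in(-10,0,10):
    a=np.radians(t); q=proj(D,[P,P+.2*np.array([0.064*np.sin(a),np.sin(a),-np.cos(a)])]); e=q[1]-q[0]; print(t,np.degrees(np.arctan2(e[0],e[1])))
E
```

```text
position: [0.4775, 0.1457, 0.3259]
force: [-1.0, -3.4, 2.2]
position: [0.4777, 0.1483, 0.3258]
force: [0.4, -4.1, 2.2]
position: [0.4778, 0.1509, 0.3258]
force: [0.9, -2.7, 0.7]
img line 5.813875
-10 15.566357026655101
0 1.3754302145594177
10 -9.807261700850015
```

```bash
python3 -m creep '[[-0.3,0,0,0,0.1],[-1,0,0,0,0.1],[-1.8,0,0,0,0.1],[-2.6,0,0,0,0.1],[-2.6,0,0,0,0.1]]' 110| grep -E "pos|^force"; python3 ang.py; python3 gau.py
```

```text
position: [0.4677, -0.0081, 0.3257]
force: [-0.8, -0.1, -0.2]
top 0.78 569 106.1 432 473 144 183
scene 0.6 377 1.6 355 366 151 209
scene 0.56 120 23.5 378 390 87 139
  foot px [357.9 209. ]
top 0.66 along 0.01 0.043 lat 0.243 0.282
top 0.44 along 0.078 0.133 lat -0.014 0.015
scene 0.37 along -0.369 -0.261 lat -0.046 0.056
```

```bash
python3 - <<'E'
from h import *
s=status.observe(); D=cam("scene"); P=s["position"]
grab_frame("scene")
x=min(silhouettes("scene","stick_center"),key=lambda x:abs(np.nonzero(x["mask"])[1].mean()-361))
ys,xs=np.nonzero(x["mask"]); print(x["p"],len(xs))
L=[]
for v in range(ys.min()+2,ys.max()-3,3):
    u=(xs[ys==v].min()+xs[ys==v].max())/2
    o,d=ray(D,u,v); q=o+d*(P[0]-o[0])/d[0]; L.append(q)
L=np.array(L); f=np.polyfit(L[:,2],L[:,1],1); print("tilt deg (foot +y positive)",-np.degrees(np.arctan(f[0])),"z range",L[:,2].min(),L[:,2].max(),"y at foot z",np.polyval(f,.147),"y at top",np.polyval(f,.37),"tcp",P)
E
```

```text
0.6 416
tilt deg (foot +y positive) -1.5608666094242873 z range 0.15782285426281173 0.37976220783417647 y at foot z -0.00648264248866351 y at top -0.0004061148825265388 tcp [ 0.46786179 -0.00434681  0.32578827]
```

Nearly vertical (within 2°). Back over the stand.

```bash
python3 - <<'E'
from h import *
print(rows([.4664,-.1535,.30],1.569))
E
```

```text
[-2.478, 0.132, 0.429, -0.439]
```

```bash
python3 -m creep '[[-0.7,0.05,0,0,0.1],[-1.4,0.1,0,-0.4,0.1],[-2.1,0.13,0,-0.44,0.1],[-2.48,0.13,0.1,-0.44,0.1],[-2.48,0.13,0.3,-0.44,0.1]]' >/dev/null; python3 -m creep '[[0,0,0,0,0.1],[0,0,0,0,0.1]]'; python3 - <<'E'
from h import *
s=status.observe(); D=cam("scene"); P=s["position"]; print(rows([.4664,-.1535,.26],1.569,s))
grab_frame("scene"); c=proj(D,[P-[0,0,.08]])[0]
x=min(silhouettes("scene","stick_center"),key=lambda x:np.hypot(np.nonzero(x["mask"])[1].mean()-c[0],np.nonzero(x["mask"])[0].mean()-c[1]))
ys,xs=np.nonzero(x["mask"]); L=[]
for v in range(ys.min()+2,ys.max()-3,3):
    o,d=ray(D,(xs[ys==v].min()+xs[ys==v].max())/2,v); L.append(o+d*(P[0]-o[0])/d[0])
L=np.array(L); f=np.polyfit(L[:,2],L[:,1],1); print(x["p"],"tilt",-np.degrees(np.arctan(f[0])),L[:,2].min(),L[:,2].max(),"foot y",np.polyval(f,P[2]-.1785),"tcp",P)
E
```

```text
clock: 38.52
position: [0.4664, -0.1531, 0.3081]
tool_rot: [3.141, -0.0, 1.57]
force: [0.1, 0.1, -1.1]
grip_width: 0.0182
finger_force: 107.5
[-0.006, 0.0, 0.801, 0.006]
0.57 tilt -1.9273192502482275 0.155242310878142 0.3621024468588444 foot y -0.15725783704548382 tcp [ 0.46638041 -0.15312993  0.3080707 ]
```

```bash
python3 -m creep '[[0.02,0,0.4,0,0.1],[0.02,0,0.8,0,0.1],[0.02,0,0.95,0,0.1],[0.02,0,1.0,0,0.1]]' | grep -E "pos|^force"; python3 -m creep '[[0,0,0.1,0,0.1],[0,0,0.15,0,0.1]]' | grep -E "pos|^force"; python3 -m creep '[[0,0,0.08,0,0.1],[0,0,0.12,0,0.1]]' | grep -E "pos|^force"; python3 -m creep '[[0,0,0.08,0,0.1],[0,0,0.12,0,0.1]]' | grep -E "pos|^force"
```

```text
position: [0.4663, -0.1527, 0.248]
force: [0.6, 0.5, -0.7]
position: [0.4663, -0.153, 0.2389]
force: [0.5, -0.8, -1.6]
position: [0.4661, -0.1529, 0.2314]
force: [0.4, -1.4, 0.4]
position: [0.466, -0.1529, 0.2241]
force: [0.0, 0.1, 0.5]
```

Foot is inside the straight pocket with next to no force. Continuing down.

```bash
python3 -m creep '[[0,0,0.1,0,0.1],[0,0,0.2,0,0.1]]' | grep -E "pos|^force"; python3 -m creep '[[0,0,0.1,0,0.1],[0,0,0.2,0,0.1]]' | grep -E "pos|^force"; python3 -m creep '[[0,0,0.07,0,0.1],[0,0,0.1,0,0.1]]' | grep -E "pos|^force"; python3 -m creep '[[0,0,0.04,0,0.1],[0,0,0.04,0,0.1]]' | grep -E "pos|^force"
```

```text
position: [0.4661, -0.1529, 0.212]
force: [-0.1, -0.2, -1.1]
position: [0.4661, -0.1529, 0.1999]
force: [-0.6, 0.2, 0.0]
position: [0.4661, -0.1529, 0.1941]
force: [-0.2, -0.4, -0.2]
position: [0.4661, -0.1529, 0.1919]
force: [-0.5, -0.1, -2.0]
```

```bash
python3 -m creep '[[0,0,0.04,0,0.1],[0,0,0.04,0,0.1]]' | grep -E "pos|^force"; python3 -m creep '[[0,0,0.03,0,0.1],[0,0,0.03,0,0.1]]' | grep -E "pos|^force"; python3 -m creep '[[0,0,0.03,0,0.1],[0,0,0.03,0,0.1]]' | grep -E "pos|^force"
```

```text
position: [0.4661, -0.1529, 0.1895]
force: [-0.1, -0.4, -0.9]
position: [0.4661, -0.1529, 0.1877]
force: [0.5, -0.3, -1.2]
position: [0.4671, -0.153, 0.1873]
force: [-3.1, 0.3, 24.8]
```

Seated. Release and go straight up.

```bash
python3 -m creep '[[0,0,-0.03,0,0.1],[0,0,-0.03,0,0.4],[0,0,-0.03,0,0.7],[0,0,-0.03,0,0.7],[0,0,-0.03,0,0.7]]'; python3 -m creep '[[0,0,-0.3,0,0.7],[0,0,-0.9,0,0.7],[0,0,-1.8,0,0.7],[0,0,-2.7,0,0.7],[0,0,-3,0,0.7]]' | grep -E "clock|pos|^force|grip"; python3 -m creep '[[0.8,0,0,0,0.7],[1,0,0,0,0.7],[1,0,0,0,0.7],[1,0,0,0,0.7]]' | grep -E "pos|^force"; python3 gau.py; python3 - <<'E'
from h import *
s=status.observe(); D=cam("scene"); T=cam("top")
for n in ("scene","top"):
    grab_frame(n); C=cam(n); q=proj(C,[[.466,-.154,.24],[.466,-.154,.08]]); print(n,"expect top/rim",q.round(0).tolist())
    for t in("stick_center","tin_center","bush_center","nut_center","lamp_center"):
        print(t,[(round(x["p"],2),(np.array(x["extent"])*[640,400,640,400]).round().astype(int).tolist()) for x in search_frame(n,t)[:2]])
E
```

```text
clock: 42.25
position: [0.4661, -0.1529, 0.1877]
tool_rot: [-3.142, -0.0, 1.568]
force: [0.0, 0.5, -0.0]
grip_width: 0.06
finger_force: 0.0
clock: 42.88
position: [0.4669, -0.1528, 0.3707]
force: [0.0, -0.6, -0.4]
grip_width: 0.0597
position: [0.4662, -0.0939, 0.3676]
force: [-0.2, -0.1, -0.3]
top 0.69 along 0.08 0.135 lat -0.014 0.015
scene 0.72 along 0.065 0.132 lat -0.024 0.01
scene 0.54 along -0.138 0.153 lat -0.065 0.158
scene expect top/rim [[397.0, 161.0], [391.0, 197.0]]
stick_center [(0.6, [378, 110, 386, 147]), (0.52, [385, 160, 401, 202])]
tin_center [(0.82, [246, 302, 267, 328]), (0.39, [255, 203, 263, 219])]
bush_center [(0.52, [254, 205, 263, 220])]
nut_center []
lamp_center [(0.66, [204, 224, 241, 247]), (0.44, [245, 303, 268, 328])]
top expect top/rim [[387.0, 235.0], [379.0, 241.0]]
stick_center [(0.72, [439, 145, 473, 183])]
tin_center [(0.79, [198, 223, 220, 243])]
bush_center [(0.48, [283, 145, 286, 158])]
nut_center []
lamp_center [(0.26, [233, 201, 326, 252])]
```

```bash
python3 -c "
from workcell import bot; print(bot.job_done())"
```

```text
the job is handed in; nothing more can be done
None
```

I've handed the job in: the gauge rests against the end stop, fed there with the stick alone, and the stick is back upright in its stand. The simulated clock was at about 43 s of the 72 s allowed. I checked that the tin, bush and torch are where they started, but the networks didn't find the nut in the final pictures, so I couldn't confirm it.

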